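# Clear the derailleur fixture and hold the cage wound

## Task

Pick up the scraper block and use it to push the three loose metal chips off the fixture plate (do not touch the chips with the gripper), then set the scraper down on the board, clear of the plate. With the plate clear, take the thumb pin of the derailleur cage arm, wind the arm forward against its spring all the way to its stop, and finish while still holding it there with the gripper; leave the bottle and the hand tools where they are.

Things in the scene. Friction and masses are not known exactly. Their poses are not given: they have to be found in the camera images.
- board: Plywood work board on four feet that bridges the open socket case: 515 mm (x) by 580 mm (y), fixed, its flat top level at z = 0.085 (85 mm above the table). All the work lies on it. Origin: on the table, under the centre of the board
- jig: Dark steel fixture plate, 220 mm (its x) by 160 mm (its y), 16 mm thick, fixed flat on the board, with a bicycle derailleur lying on its rear (+x) half; the front half is bare but for the chips. Origin: centre of the plate's underside, z up; -x is its front edge, towards the robot. At its rear left (92, 65 mm) stands the hanger upright, 22 x 24 mm, reaching 83 mm above the board
- plate_top (a point): centre of the plate's upper face, 16 mm above the board (z = 0.101). Two steel stop posts (18 mm foot, 11 mm post, top 42 mm above the board) stand at (88, -9) and (23, 37) mm from here in the plate's frame: the cage arm rests against the first and is wound against the second
- cage_pivot (a point): point on the vertical axis about which the cage arm turns, at (70, 35, 68) mm in the plate's frame, inside the black pivot knuckle (38 mm across, reaching 80 mm above the board)
- thumb_pin (a point): grip point on the thumb pin of the cage arm: an upright round steel pin, 14 mm in diameter, standing on the arm's free end 90 mm from the pivot axis. The pin is bare from 42 to 90 mm above the board; this point is on its axis at 68 mm. Any horizontal gripping direction will do; the pin may turn between the fingers
- cage (a joint): angle of the cage arm, rad: 0 at rest (arm points to the plate's right, -y, and slightly rearward), growing as it is wound clockwise seen from above: the pin swings first to the plate's front, then to its left, up to the hard stop at 1.40 (arm then points to the plate's front). A spring drives it back: about 4 N at the pin at rest, 8.5 N at the stop
- cage_middle (a point): point on the cage arm 45 mm from its pivot axis, 32 mm above the board, midway between its two aluminium cage plates, which are 18 mm wide with two black toothed pulleys 34 mm across between them (one under the pin); the arm fills 22 to 42 mm above the board
- scraper: scraper block standing on the board: grey plastic foot 28 mm (its x) by 110 mm (its y), 12 mm high, under a wooden grip 24 mm (x) by 80 mm (y) that reaches up to 61 mm above its underside. Origin: centre of the underside. Grip it from above across the 24 mm; its long faces do the pushing. About 0.16 kg
- chip0: one of three alike loose aluminium chips, 14 x 22 x 8 mm (with a small burr on top, 11 mm in all), 12 g, lying flat on the front half of the plate. Origin: its centre, 4 mm above the plate (20 mm above the board) at the start; some 4 to 11 mm above the board once pushed off
- chip1: one of three alike loose aluminium chips, 14 x 22 x 8 mm (with a small burr on top, 11 mm in all), 12 g, lying flat on the front half of the plate. Origin: its centre, 4 mm above the plate (20 mm above the board) at the start; some 4 to 11 mm above the board once pushed off
- chip2: one of three alike loose aluminium chips, 14 x 22 x 8 mm (with a small burr on top, 11 mm in all), 12 g, lying flat on the front half of the plate. Origin: its centre, 4 mm above the plate (20 mm above the board) at the start; some 4 to 11 mm above the board once pushed off
- oil_bottle: small brown dropper bottle, 33 mm across, 102 mm tall, standing behind the scraper; loose bystander
- wrench: combination wrench 155 mm long, 30 mm wide, 8 mm high, lying across the board behind the plate; loose bystander
- pliers: pliers 166 mm long, 59 mm wide, 12 mm high, lying on the board at the right rear; loose bystander
- small_wrench: combination wrench 125 mm long, 25 mm wide, 7 mm high, lying along the right edge of the board; loose bystander

How it is judged (in metres and radians):
On the way, in this order (a step that is already met when the one before it is completed fails the run):
1. all three chips are off the plate, the scraper in the gripper (height (world z) of each of chip0, chip1, chip2 below 0.099 m and contact force between the fingers and scraper above 0.5 N), for 0.2 s.
2. the scraper is set down on the board, clear of the plate and let go (height (world z) of scraper between 0.08 and 0.115 m and contact force between scraper and jig below 0.2 N and contact force between the fingers and scraper below 0.1 N and linear speed of scraper below 0.03 m/s), for 0.2 s.
At the end, for the whole second after the job is handed in: The fingers hold the cage arm still (over 3 N on it) within 0.07 rad of its stop (joint over 1.33); the scraper rests on the board (underside at z 0.08 to 0.115), touching neither plate nor gripper; all three chips are off the plate (centre below z = 0.099) (all of step 2 and value of joint cage above 1.33 rad and velocity of joint cage between -0.1 and 0.1 rad/s and contact force between the fingers and cage above 3 N and contact force between scraper and cage below 0.1 N and height (world z) of each of chip0, chip1, chip2 below 0.099 m); the arm keeps its last pose, push and grip.
It fails at once if the cage arm is wound (over 0.35 rad) while a chip is still on the plate (value of joint cage above 0.35 rad and height (world z) of any of chip0, chip1, chip2 above 0.099 m).
It fails at once if the fingers touch a chip (contact force between the fingers and chip0 above 0.5 N or contact force between the fingers and chip1 above 0.5 N or contact force between the fingers and chip2 above 0.5 N).
It fails at once if the bottle or a hand tool is moved more than 30 mm or the bottle is tipped (distance of any of oil_bottle, wrench, pliers, small_wrench from where it was at the start of the episode above 0.03 m or angle between oil_bottle's own z axis and vertical above 0.5 rad).
It also fails if it takes over 58 s, if anything falls off the work surface, if the arm or the gripper's body presses on something with over 40 N, if the wrist force passes 120 N, or if a joint passes its speed limit or range.

## Robot

A 6-joint arm with a two-finger parallel gripper is mounted at the origin on a cart in front of the work surface, level with it; the furniture and walls round the work are solid. World frame = base frame: x ahead of the robot, y to its left, z up, the work surface at z = 0. Lengths are in mm, angles in rad, forces in N, time in s.
With the tool pointing down it reaches from about 350 to 875 mm from the base axis. Payload 4.2 kg.
Tool frame: the origin (TCP) lies midway between the tips of the shut fingers; the grasp point (between the pads) lies 19 mm behind it (arm.tcp_to_grasp is the distance from the TCP to the grasp point, in mm); z points along the fingers, y is the line along which they close (so a half turn about z gives the same grasp; the last joint's range is limited). The gripper opens to 85 mm and grips with 20 to 120 N. Pads are 22 mm wide; open, the fingers measure 114 mm over their backs; the gripper's body (76 mm by 85 mm) begins 54 mm behind the grasp point. The pads swing forward as they close: fully open they stand 13 mm farther back than shut.
Start: joints at [1.432, 0.385, 0.008, 0, -1.194, -0.259], TCP at [242.086, 576.189, 231.312] pointing down, gripper open.
Joint ranges: [-3.14, 3.14], [-1.21, 2.06], [-1.07, 1.41], [-3.16, 2.05], [-2.99, -0.16], [-3.1, 3.1]. Speed limits (rad/s): [2.79, 2.79, 3.14, 3.14, 3.14, 3.14].

## Interface

Orientations are given as a unit quaternion [x, y, z, w].
In Python, from bench import arm, imaging, job, models gives the robot as it stands.
- The arm moves only by the tool arm_command, never from a script. Its argument "rows" is a list of rows, each an object with "grip": the opening, from 0 (shut) to 1 (fully open); "linear": the shift along the tool's x, y, z in mm, a list of three; "rot": the turn, a rotation vector about the tool's x, y, z in rad, a list of three. In form: [{"grip": grip, "linear": [tx, ty, tz], "rot": [rx, ry, rz]}, ...]. A call has 1 to 10 rows; each row is the pose to reach, as a shift and turn from the pose commanded when the call began, along the tool's axes at that moment; what a row does not reach only later rows make up. A row lasts 1/8 s, in which the tool goes at most 62.5 mm and 10.7 degrees, less where a joint would pass 70% of its speed; a pose out of reach is approached as far as the arm can. A call with a gripper value outside its range is refused whole. The fingers move at their own pace and stop on an object; the grip force is fixed at half the most. Time passes only in rows, so rows that repeat a pose let the fingers close. It gives the time, the measured TCP pose, the force, the opening and the grip force at its end, in the units of the state.
- arm.read_state(): the state, without advancing time (a new reading comes with each control period).
- imaging.get_image(name): name is "scene" or "top" or "wrist"; returns a dict with "frame" (480x640x3 uint8, red, green, blue), "fx", "fy", "cx", "cy" (pixels), "extrinsics" (4x4, takes a point from world to camera coordinates); the wrist camera has in their place "T_tool_cam" (4x4, takes a point from camera to tool coordinates, whose origin is the TCP and whose axes are the flange's). Camera axes: x right, y down, z forward; pixel columns grow to the right and rows downward; lengths in mm; the calibration is good to about 2 mm. A picture is of the moment at which its call begins: read the wrist's pose just before it. There is no depth.
- job.job_done(): hands the job in; it is judged then, once.
Trained networks look in a picture, given as the dict that the camera call returned (one of the last four; its "shot" number tells which), for a name from the list of things; names that differ only in an ending like _2 or _b are one class to them, and where a whole thing is asked for, a point or a joint stands for the part that bears it (a point fixed in the world has none). Each returns a list of dicts, best first, with "score" (0 to 1); they miss things now and then, are a little off and sometimes report something else, mostly with a low value. They report only what shows in the picture. A call takes as long as a camera call.
- models.spot_in(picture, query): "rect" ([left, top, right, bottom] in pixels, round what is visible of it).
- models.tip_of(picture, query): "pixel" ([column, row] in pixels: a listed point, or the origin of a listed thing).
The state is a dict: "clock": time; "joints": joint angles; "joint_vel": joint speeds; "joint_efforts": joint torques, N m; "position": TCP position; "ee_rot": TCP orientation; "contact_force": force on the tool from outside, world axes, zero at the start; "wrist_torque": the same for the moment, N m; "gripper_width": finger opening in mm; "grasp_force": force on a finger pad.
Only numpy, scipy, OpenCV 4.12 (cv2) and the standard library are available. Lean on these libraries where they do the work, as an engineer would, in place of code of your own. Each camera call takes 0.05 s, during which the arm holds its last target. There are 200 camera calls.

## Working session

There is one attempt and no reset: what is moved stays moved. The work goes in short steps, Python scripts to look and compute and a tool call to move; the robot and the scene stay as the last step left them, time stands still between calls to the robot, and variables do not carry over. Pictures are saved under pics/ and viewed, at most 10 in all, crops included, and the job is handed in when it is done.

Besides the shell and the picture viewer there is one more tool, called after "Request:" by a JSON object that holds its "op" and its "data". arm_command: Moves the arm, as the interface text tells. Its arguments: {"type":"object","properties":{"rows":{"type":"array"}},"required":["rows"]}

```bash
ls; mkdir -p pics
cat > h.py <<'E'
import numpy as np, cv2
from bench import arm, imaging, job, models
from scipy.spatial.transform import Rotation as R
def ray(p,px,T=None):
    d=np.array([(px[0]-p["cx"])/p["fx"],(px[1]-p["cy"])/p["fy"],1.])
    if T is None: T=np.linalg.inv(np.array(p["extrinsics"]))
    return T[:3,3],T[:3,:3]@d
def at(p,px,z,T=None):
    o,d=ray(p,px,T); return o+d*(z-o[2])/d[2]
def proj(p,X):
    c=np.array(p["extrinsics"])@np.append(X,1); return c[:2]/c[2]*[p["fx"],p["fy"]]+[p["cx"],p["cy"]]
def wristT(p,s):
    T=np.eye(4);T[:3,:3]=R.from_quat(s["ee_rot"]).as_matrix();T[:3,3]=s["position"]
    return T@np.array(p["T_tool_cam"])
def save(p,n): cv2.imwrite("pics/"+n,np.ascontiguousarray(p["frame"][...,::-1]))
E
python3 - <<'E'
from h import *
s=arm.read_state(); print(s)
Z=dict(plate_top=101,cage_pivot=153,thumb_pin=153,cage_middle=117,scraper=85,chip0=105,oil_bottle=85,jig=85,wrench=85,pliers=85,small_wrench=85)
for n in("top","scene"):
    p=imaging.get_image(n); save(p,n+"0.png")
    print(n,np.linalg.inv(np.array(p["extrinsics"]))[:3,3])
    for q,z in Z.items():
        for r in models.tip_of(p,q)[:3 if q=="chip0" else 1]:
            print(q,round(r["score"],2),np.round(r["pixel"]),at(p,r["pixel"],z).round(1))
        if q in("scraper","chip0","jig","thumb_pin"): print("  ",[(round(r["score"],2),np.round(r["rect"])) for r in models.spot_in(p,q)[:3]])
E
```

```text
pics
{'clock': 0.0, 'joints': array([ 1.43160476e+00,  3.85564899e-01,  6.61220461e-03, -4.97297137e-04,
       -1.19399683e+00, -2.58618104e-01]), 'joint_vel': array([ 0.00182808, -0.00173891,  0.00024664, -0.00113289, -0.00077739,
        0.00118825]), 'joint_efforts': array([-3.19121891e-04, -3.92282224e+01,  1.88399774e+01,  4.18605387e+00,
       -4.64501500e-03, -7.35515499e-06]), 'position': array([241.87050739, 575.66286896, 230.21147052]), 'ee_rot': array([ 9.80264840e-01, -1.97685687e-01, -1.66445654e-04,  1.08847025e-03]), 'contact_force': array([-0.79136717,  0.01381025, -0.340237  ]), 'wrist_torque': array([0.01933057, 0.0107819 , 0.04669791]), 'grasp_force': 0.0, 'gripper_width': 85.33488069753996}
top [ 547.73724522 -178.52932246 1253.47287159]
plate_top 0.6 [253. 246.] [575.4 -12.8 101. ]
cage_pivot 0.58 [224. 211.] [637.5  36.  153. ]
thumb_pin 0.63 [247. 204.] [650.9  -7.3 153. ]
   [(0.7, array([235., 190., 280., 219.])), (0.52, array([366., 174., 380., 196.]))]
cage_middle 0.58 [248. 205.] [653.2  -4.6 117. ]
scraper 0.96 [382. 303.] [ 469.5 -264.9   85. ]
   [(0.
[... 575 characters left out ...]
8 101. ]
cage_pivot 0.7 [216. 257.] [644.7  32.8 153. ]
thumb_pin 0.88 [250. 230.] [668.9 -66.9 153. ]
   [(0.94, array([215., 221., 252., 284.]))]
cage_middle 0.68 [232. 263.] [657.6  -8.9 117. ]
scraper 0.87 [401. 251.] [ 468.7 -264.7   85. ]
   [(0.62, array([384., 214., 416., 264.]))]
chip0 0.61 [301. 307.] [489.9   3.6 105. ]
chip0 0.58 [318. 278.] [518.5 -74.8 105. ]
chip0 0.48 [297. 289.] [525.1 -29.4 105. ]
   [(0.45, array([293., 285., 298., 293.]))]
oil_bottle 0.75 [303. 223.] [ 699.7 -246.5   85. ]
jig 0.72 [269. 293.] [576.6 -13.8  85. ]
   [(0.82, array([186., 225., 345., 336.]))]
pliers 0.79 [344. 209.] [ 669.3 -353.1   85. ]
small_wrench 0.48 [444. 225.] [ 452.7 -413.4   85. ]
```

Run:
```python
import cv2
a=cv2.imread("pics/top0.png")[150:350,180:460]; cv2.imwrite("pics/top0c.png",cv2.resize(a,None,fx=2.8,fy=2.8,interpolation=cv2.INTER_CUBIC))
```

```text
(no output)
```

View pics/top0c.png

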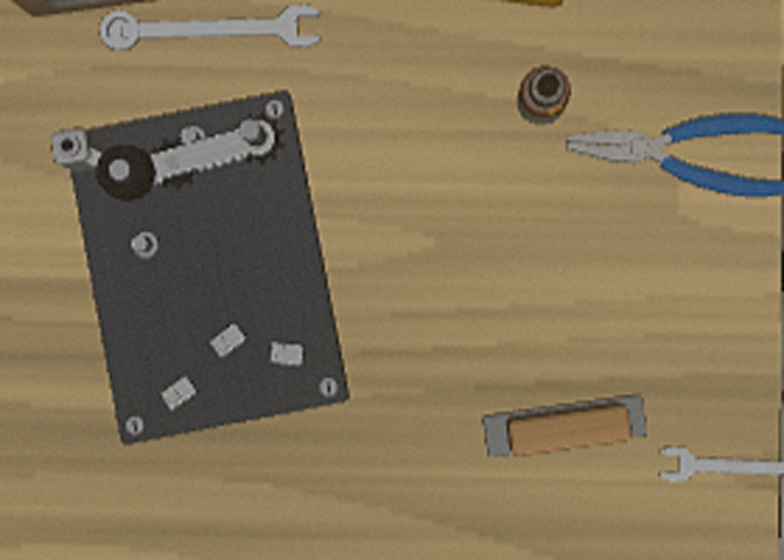

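View pics/scene0.png

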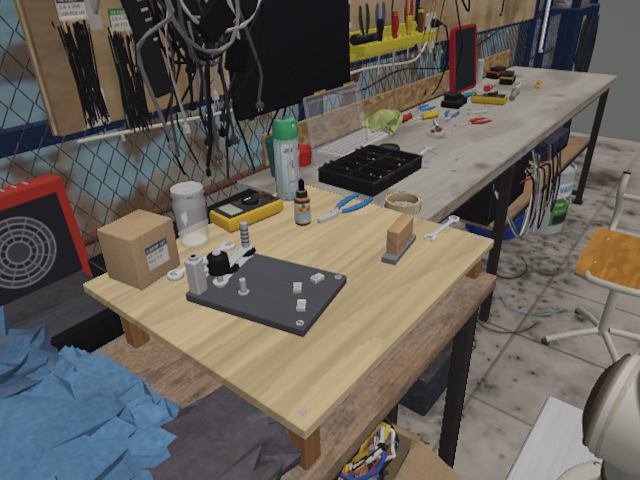

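The top crop shows the plate turned about 0.2 rad, with the chips at crop pixels (228,340), (286,353) and (178,392). The scraper is at (565,425), and the arm rests at the rear with its pin at (258,133). Next I'll work out the geometry.

```bash
cat >> h.py <<'E'
def yawR(yx):
    x=np.array([np.cos(yx),np.sin(yx),0]);z=np.array([0,0,-1.]);return np.c_[x,np.cross(z,x),z]
def go(P,yx):
    s=arm.read_state();A=R.from_quat(s["ee_rot"]).as_matrix()
    print("go lin",(A.T@(np.array(P)-s["position"])).round(1),"rot",R.from_matrix(A.T@yawR(yx)).as_rotvec().round(3))
E
python3 - <<'E'
from h import *
p=imaging.get_image("top")
f=lambda c,z:at(p,np.array(c)/2.8+[180,150],z)
c=np.array([f(q,101) for q in[(123,443),(348,398),(288,91),(72,135)]]);print(c.round(1))
C=np.array([[-110,80],[-110,-80],[110,-80],[110,80]])
ctr=c.mean(0)[:2];A=c[:,:2]-ctr;yaw=np.arctan2((C[:,0]*A[:,1]-C[:,1]*A[:,0]).sum(),(C*A).sum());print("plate",ctr,yaw)
M=np.array([[np.cos(yaw),-np.sin(yaw)],[np.sin(yaw),np.cos(yaw)]])
print("resid",(c[:,:2]-ctr-C@M.T).round(1).tolist())
for q in[(228,340),(286,353),(178,392)]: print("chip plate frame",(M.T@(f(q,105)[:2]-ctr)).round(1))
for q in[(145,243),(193,133)]: print("post",(M.T@(f(q,127)[:2]-ctr)).round(1))
k=np.array([f(q,97) for q in[(484,418),(488,457),(647,435),(640,396)]]);print("scraper",k.mean(0),k.round(0).tolist())
go([469,-265,232],-1.43)
E
```

```text
[[ 454.5   40.1  101. ]
 [ 488.6 -114.3  101. ]
 [ 700.   -68.   101. ]
 [ 666.7   81.8  101. ]]
plate [577.41155068 -15.08646309] 0.20948440192209244
resid [[1.3, -0.2], [2.1, 2.0], [-1.7, 2.5], [-1.7, -4.2]]
chip plate frame [-52.9  -5.1]
chip plate frame [-69.2 -42.7]
chip plate frame [-81.5  35.2]
post [21.9 35.4]
post [ 89.2 -10.2]
scraper [ 471.9873477  -263.40740972   97.        ] [[477.0, -208.0, 97.0], [450.0, -211.0, 97.0], [467.0, -320.0, 97.0], [494.0, -315.0, 97.0]]
go lin [535.1 687.6  -0.7] rot [0.    0.    1.032]
```

Request:
{"op": "arm_command", "data": {"rows": [{"grip": 1, "linear": [53, 68, -1], "rot": [0, 0, 0.1]}, {"grip": 1, "linear": [106, 137, -1], "rot": [0, 0, 0.25]}, {"grip": 1, "linear": [150, 193, -1], "rot": [0, 0, 0.4]}, {"grip": 1, "linear": [190, 244, -1], "rot": [0, 0, 0.55]}, {"grip": 1, "linear": [230, 296, -1], "rot": [0, 0, 0.7]}, {"grip": 1, "linear": [270, 347, -1], "rot": [0, 0, 0.85]}, {"grip": 1, "linear": [310, 398, -1], "rot": [0, 0, 1.032]}, {"grip": 1, "linear": [350, 450, -1], "rot": [0, 0, 1.032]}, {"grip": 1, "linear": [390, 501, -1], "rot": [0, 0, 1.032]}, {"grip": 1, "linear": [430, 553, -1], "rot": [0, 0, 1.032]}]}}

```text
clock: 2.9
position: [405.1, -29.2, 233.0]
ee_rot: [0.755, -0.655, 0.001, -0.001]
contact_force: [1.4, 1.5, 0.7]
gripper_width: 85.4
grasp_force: 0.0
```

Run:
```python
from h import *
go([471,-264,232],-1.43)
```

```text
go lin [241.7 -32.1   1. ] rot [-0.002  0.     0.001]
```

Request:
{"op": "arm_command", "data": {"rows": [{"grip": 1, "linear": [60, -8, 1], "rot": [0, 0, 0]}, {"grip": 1, "linear": [120, -16, 1], "rot": [0, 0, 0]}, {"grip": 1, "linear": [180, -24, 1], "rot": [0, 0, 0]}, {"grip": 1, "linear": [220, -32, 1], "rot": [0, 0, 0]}, {"grip": 1, "linear": [235, -32, 1], "rot": [0, 0, 0]}, {"grip": 1, "linear": [235, -32, 1], "rot": [0, 0, 0]}]}}

```text
clock: 3.65
position: [469.1, -255.7, 231.0]
ee_rot: [0.755, -0.656, -0.0, 0.0]
contact_force: [-0.4, 0.8, 0.1]
gripper_width: 85.7
grasp_force: 0.0
```

Run:
```python
from h import *
s=arm.read_state();p=imaging.get_image("wrist");save(p,"w1.png");T=wristT(p,s)
print(s["position"],s["joints"].round(2),T.round(2).tolist())
for r in models.tip_of(p,"scraper")[:2]: print(r["score"],r["pixel"],at(p,r["pixel"],85,T))
for r in models.spot_in(p,"scraper")[:2]:
    a=r["rect"];print(r["score"],a)
```

```text
[ 469.1070022  -255.66658963  230.97518124] [-0.2   0.23 -0.21 -0.   -1.13  0.34] [[-0.99, -0.13, -0.04, 480.17], [-0.14, 0.95, 0.28, -328.56], [0.0, 0.29, -0.96, 374.33], [0.0, 0.0, 0.0, 1.0]]
0.85 [311.8, 205.3] [ 475.51022176 -265.82884844   85.        ]
0.92 [289.9, 133.3, 336.2, 286.6]
```

View pics/w1.png

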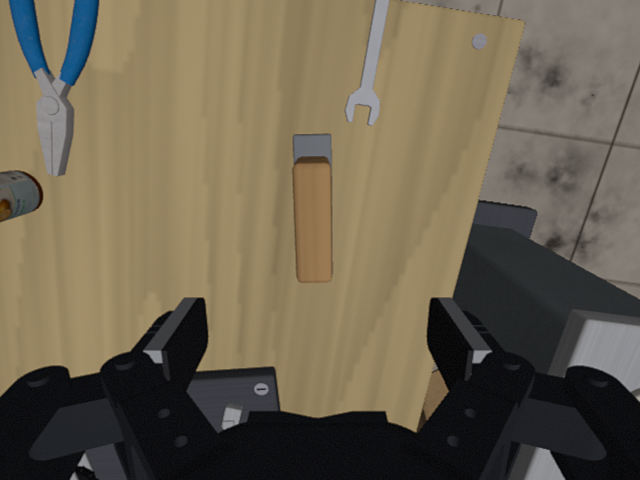

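The wrist view shows the scraper nearly aligned with the tool. Its wooden grip top runs from (311,160) to (315,281), and its foot end is at (312,134).

Run:
```python
from h import *
s=arm.read_state();p=imaging.get_image("wrist");T=wristT(p,s)
a=[at(p,q,146,T) for q in[(294.5,158),(328.5,158),(297,282),(333,282)]];print(np.round(a,1))
e=(np.array(a[0])+a[1])/2;g=(np.array(a[2])+a[3])/2;print((e+g)/2,np.linalg.norm(e-g),np.arctan2(*(e-g)[[1,0]]))
f=[at(p,q,97,T) for q in[(293,134),(331,134)]];print(np.round(f,1))
m=((e+g)/2)[:2];m[0]=(m[0]+474)/2
yx=np.arctan2(*(e-g)[[1,0]])
go([*m,113],yx)
```

```text
[[ 491.  -304.8  146. ]
 [ 470.7 -307.7  146. ]
 [ 479.3 -224.7  146. ]
 [ 455.6 -228.1  146. ]]
[ 474.16274784 -266.32005277  146.        ] 81.032364552277 -1.4046113382153973
[[ 496.5 -316.7   97. ]
 [ 469.4 -320.6   97. ]]
go lin [ 12.7  -3.  118.7] rot [-0.     0.    -0.023]
```

Request:
{"op": "arm_command", "data": {"rows": [{"grip": 1, "linear": [13, -3, 30], "rot": [0, 0, -0.025]}, {"grip": 1, "linear": [13, -3, 70], "rot": [0, 0, -0.025]}, {"grip": 1, "linear": [13, -3, 105], "rot": [0, 0, -0.025]}, {"grip": 1, "linear": [13, -3, 117], "rot": [0, 0, -0.025]}, {"grip": 0.2, "linear": [13, -3, 118], "rot": [0, 0, -0.025]}, {"grip": 0, "linear": [13, -3, 118], "rot": [0, 0, -0.025]}, {"grip": 0, "linear": [13, -3, 118], "rot": [0, 0, -0.025]}, {"grip": 0, "linear": [13, -3, 118], "rot": [0, 0, -0.025]}, {"grip": 0, "linear": [13, -3, 118], "rot": [0, 0, -0.025]}, {"grip": 0, "linear": [13, -3, 118], "rot": [0, 0, -0.025]}]}}

```text
clock: 5.1
position: [474.9, -268.1, 114.6]
ee_rot: [0.763, -0.646, 0.001, -0.0]
contact_force: [-0.3, 1.8, 5.1]
gripper_width: 23.1
grasp_force: 59.7
```

Run:
```python
from h import *
go([564,-23,175],-1.361)
```

```text
go lin [-226.9 -128.5  -60.5] rot [-0.002 -0.001 -0.044]
```

Request:
{"op": "arm_command", "data": {"rows": [{"grip": 0, "linear": [0, 0, -30], "rot": [0, 0, 0]}, {"grip": 0, "linear": [-15, -8, -61], "rot": [0, 0, 0]}, {"grip": 0, "linear": [-55, -32, -61], "rot": [0, 0, -0.044]}, {"grip": 0, "linear": [-100, -57, -61], "rot": [0, 0, -0.044]}, {"grip": 0, "linear": [-145, -82, -61], "rot": [0, 0, -0.044]}, {"grip": 0, "linear": [-190, -108, -61], "rot": [0, 0, -0.044]}, {"grip": 0, "linear": [-220, -125, -61], "rot": [0, 0, -0.044]}, {"grip": 0, "linear": [-227, -128, -61], "rot": [0, 0, -0.044]}, {"grip": 0, "linear": [-227, -128, -61], "rot": [0, 0, -0.044]}]}}

```text
clock: 6.22
position: [562.5, -22.8, 173.7]
ee_rot: [0.777, -0.629, -0.001, 0.0]
contact_force: [-0.4, 0.8, -1.5]
gripper_width: 23.3
grasp_force: 59.1
```

Run:
```python
from h import *
s=arm.read_state();print(s["gripper_width"],s["position"])
go([564,-23,132],-1.361)
p=imaging.get_image("top");save(p,"top1.png")
for r in models.tip_of(p,"chip0")[:3]: print(r["score"],r["pixel"])
a=cv2.imread("pics/top1.png")[150:350,180:460]; cv2.imwrite("pics/top1c.png",cv2.resize(a,None,fx=2.8,fy=2.8,interpolation=cv2.INTER_CUBIC))
```

```text
23.25551541632139 [562.48645641 -22.84163562 173.7320891 ]
go lin [ 0.5 -1.5 41.7] rot [0.001 0.    0.001]
0.62 [285.4, 274.1]
0.6 [243.1, 291.5]
0.23 [446.8, 318.0]
```

View pics/top1c.png

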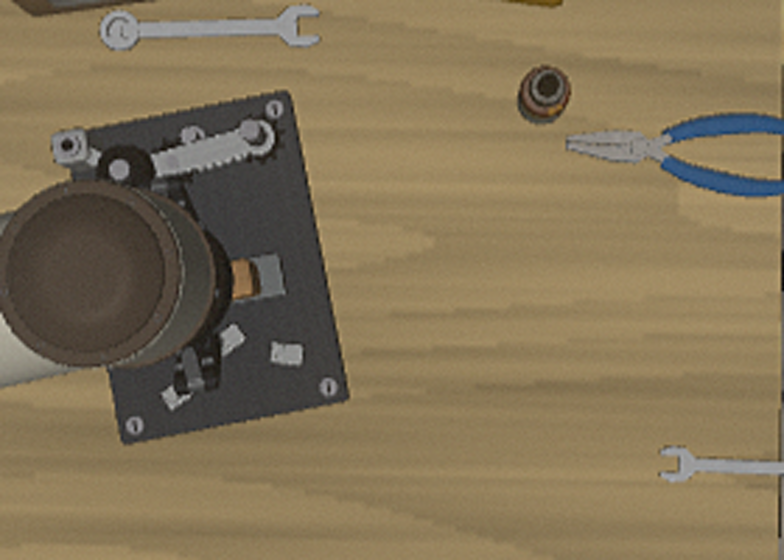

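The scraper foot, with its right end at (270,275), is behind all three chips. I'll lower it and sweep towards the front edge.

Request:
{"op": "arm_command", "data": {"rows": [{"grip": 0, "linear": [0, -1, 25], "rot": [0, 0, 0]}, {"grip": 0, "linear": [0, -1, 41], "rot": [0, 0, 0]}, {"grip": 0, "linear": [0, -1, 41], "rot": [0, 0, 0]}, {"grip": 0, "linear": [0, 8, 41], "rot": [0, 0, 0]}, {"grip": 0, "linear": [0, 18, 41], "rot": [0, 0, 0]}, {"grip": 0, "linear": [0, 28, 41], "rot": [0, 0, 0]}, {"grip": 0, "linear": [0, 38, 41], "rot": [0, 0, 0]}, {"grip": 0, "linear": [0, 48, 41], "rot": [0, 0, 0]}, {"grip": 0, "linear": [0, 58, 41], "rot": [0, 0, 0]}, {"grip": 0, "linear": [0, 68, 41], "rot": [0, 0, 0]}]}}

```text
clock: 7.58
position: [495.9, -37.1, 133.4]
ee_rot: [0.777, -0.629, 0.0, -0.0]
contact_force: [0.6, 0.6, -0.9]
gripper_width: 23.0
grasp_force: 59.4
```

Request:
{"op": "arm_command", "data": {"rows": [{"grip": 0, "linear": [0, 9, 0], "rot": [0, 0, 0]}, {"grip": 0, "linear": [0, 18, 0], "rot": [0, 0, 0]}, {"grip": 0, "linear": [0, 27, 0], "rot": [0, 0, 0]}, {"grip": 0, "linear": [0, 36, 0], "rot": [0, 0, 0]}, {"grip": 0, "linear": [0, 42, 0], "rot": [0, 0, 0]}, {"grip": 0, "linear": [0, 42, 0], "rot": [0, 0, 0]}, {"grip": 0, "linear": [0, 42, 0], "rot": [0, 0, 0]}]}}

```text
clock: 8.45
position: [455.8, -45.7, 133.4]
ee_rot: [0.777, -0.629, 0.0, -0.0]
contact_force: [-0.2, -0.8, -1.1]
gripper_width: 23.2
grasp_force: 59.4
```

Run:
```python
from h import *
p=imaging.get_image("top");save(p,"top2.png")
for r in models.tip_of(p,"chip0")[:4]: print(round(r["score"],2),r["pixel"],at(p,r["pixel"],90).round())
s=imaging.get_image("scene");save(s,"sc2.png")
for r in models.tip_of(s,"chip0")[:4]: print(round(r["score"],2),r["pixel"],at(s,r["pixel"],90).round())
a=cv2.imread("pics/top2.png")[200:350,180:380]; b=cv2.imread("pics/sc2.png")[230:380,220:420]
cv2.imwrite("pics/c2.png",cv2.resize(np.hstack([a,b]),None,fx=2,fy=2,interpolation=cv2.INTER_CUBIC))
```

```text
0.6 [351.9, 295.1] [457. -86.  90.]
0.46 [328.4, 323.1] [443.  -5.  90.]
0.42 [339.8, 312.7] [444. -36.  90.]
```

View pics/c2.png

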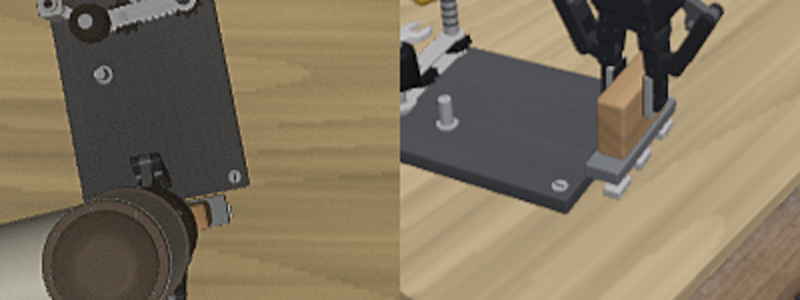

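All three chips lie on the board in front of the plate edge, at about (616,188), (643,160) and (666,130) in the composite, and the scraper is still held. I'll carry it back to its original spot.

Run:
```python
from h import *
go([474,-267,165],-1.405)
```

```text
go lin [220.3  28.2 -31.7] rot [ 0.    -0.     0.044]
```

Request:
{"op": "arm_command", "data": {"rows": [{"grip": 0, "linear": [0, 0, -20], "rot": [0, 0, 0]}, {"grip": 0, "linear": [20, 3, -32], "rot": [0, 0, 0]}, {"grip": 0, "linear": [65, 8, -32], "rot": [0, 0, 0.044]}, {"grip": 0, "linear": [110, 14, -32], "rot": [0, 0, 0.044]}, {"grip": 0, "linear": [155, 20, -32], "rot": [0, 0, 0.044]}, {"grip": 0, "linear": [195, 25, -32], "rot": [0, 0, 0.044]}, {"grip": 0, "linear": [220, 28, -32], "rot": [0, 0, 0.044]}, {"grip": 0, "linear": [220, 28, -10], "rot": [0, 0, 0.044]}, {"grip": 0, "linear": [220, 28, 8], "rot": [0, 0, 0.044]}, {"grip": 0, "linear": [220, 28, 16], "rot": [0, 0, 0.044]}]}}

```text
clock: 9.9
position: [473.3, -266.8, 116.1]
ee_rot: [0.763, -0.646, -0.001, 0.0]
contact_force: [-0.3, 0.7, -1.6]
gripper_width: 23.1
grasp_force: 59.4
```

Request:
{"op": "arm_command", "data": {"rows": [{"grip": 0, "linear": [0, 0, 1.5], "rot": [0, 0, 0]}, {"grip": 0, "linear": [0, 0, 2], "rot": [0, 0, 0]}]}}

```text
clock: 10.15
position: [474.5, -266.9, 115.9]
ee_rot: [0.763, -0.646, 0.001, -0.0]
contact_force: [0.7, -0.7, -1.9]
gripper_width: 22.8
grasp_force: 59.4
```

Request:
{"op": "arm_command", "data": {"rows": [{"grip": 0, "linear": [0, 0, 1], "rot": [0, 0, 0]}, {"grip": 0, "linear": [0, 0, 1], "rot": [0, 0, 0]}, {"grip": 0.4, "linear": [0, 0, 0.5], "rot": [0, 0, 0]}, {"grip": 0.8, "linear": [0, 0, 0], "rot": [0, 0, 0]}, {"grip": 1, "linear": [0, 0, 0], "rot": [0, 0, 0]}, {"grip": 1, "linear": [0, 0, 0], "rot": [0, 0, 0]}, {"grip": 1, "linear": [0, 0, 0], "rot": [0, 0, 0]}, {"grip": 1, "linear": [0, 0, -30], "rot": [0, 0, 0]}, {"grip": 1, "linear": [0, 0, -80], "rot": [0, 0, 0]}, {"grip": 1, "linear": [0, 0, -120], "rot": [0, 0, 0]}]}}

```text
clock: 11.4
position: [474.1, -266.9, 237.2]
ee_rot: [0.763, -0.646, 0.001, -0.0]
contact_force: [-0.2, 0.5, -0.7]
gripper_width: 85.3
grasp_force: 0.0
```

Run:
```python
from h import *
p=imaging.get_image("top");save(p,"top3.png")
for q in("scraper","chip0","thumb_pin"):
  for r in models.tip_of(p,q)[:3]: print(q,round(r["score"],2),r["pixel"])
a=cv2.imread("pics/top3.png")[150:350,180:460]; cv2.imwrite("pics/top3c.png",cv2.resize(a,None,fx=2.8,fy=2.8,interpolation=cv2.INTER_CUBIC))
ctr=np.array([577.4,-15.1]);y=.21;M=np.array([[np.cos(y),-np.sin(y)],[np.sin(y),np.cos(y)]])
print("pin rest",ctr+M@[77.8,-54.7],"stop",ctr+M@[-17,11.7])
go([640,-100,240],-1.361)
```

```text
scraper 0.52 [251.8, 244.1]
thumb_pin 0.76 [271.2, 196.3]
pin rest [664.89356169 -52.38011083] stop [558.33449362  -7.2008566 ]
go lin [-137.  -191.3   -3.8] rot [-0.002 -0.    -0.044]
```

View pics/top3c.png

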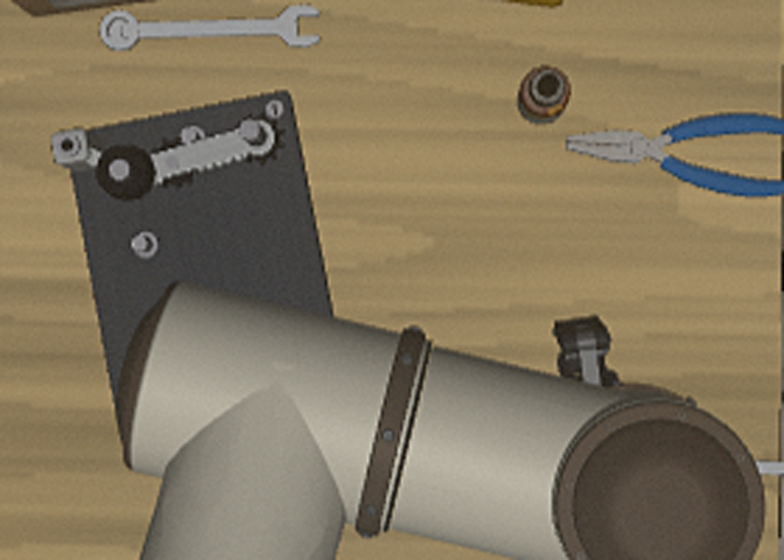

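Request:
{"op": "arm_command", "data": {"rows": [{"grip": 1, "linear": [-44, -40, -6], "rot": [0, 0, -0.044]}, {"grip": 1, "linear": [-88, -80, -6], "rot": [0, 0, -0.044]}, {"grip": 1, "linear": [-132, -120, -6], "rot": [0, 0, -0.044]}, {"grip": 1, "linear": [-165, -155, -6], "rot": [0, 0, -0.044]}, {"grip": 1, "linear": [-185, -185, -6], "rot": [0, 0, -0.044]}, {"grip": 1, "linear": [-188, -210, -6], "rot": [0, 0, -0.044]}, {"grip": 1, "linear": [-188, -222, -6], "rot": [0, 0, -0.044]}, {"grip": 1, "linear": [-188, -222, -6], "rot": [0, 0, -0.044]}, {"grip": 1, "linear": [-188, -222, -6], "rot": [0, 0, -0.044]}]}}

```text
clock: 12.72
position: [660.9, -45.3, 241.0]
ee_rot: [0.777, -0.629, -0.0, 0.0]
contact_force: [0.3, 0.6, 0.6]
gripper_width: 85.3
grasp_force: 0.0
```

Run:
```python
from h import *
s=arm.read_state();p=imaging.get_image("wrist");save(p,"w4.png");T=wristT(p,s)
print(s["position"],s["joints"].round(2))
for q in("thumb_pin","cage_pivot"):
  for r in models.tip_of(p,q)[:2]: print(q,r["score"],r["pixel"],at(p,r["pixel"],153,T).round(1))
print("rect",[r["rect"] for r in models.spot_in(p,"thumb_pin")[:1]])
t=imaging.get_image("top");save(t,"t4.png")
for q,z in(("scraper",85),("chip0",90),("oil_bottle",85)):
  for r in models.tip_of(t,q)[:3]: print(q,round(r["score"],2),r["pixel"],at(t,r["pixel"],z).round(1))
a=cv2.imread("pics/t4.png")[200:350,180:460];cv2.imwrite("pics/c4.png",np.vstack([cv2.resize(a,(640,343)),cv2.imread("pics/w4.png")[:256]]))
```

```text
[660.94769322 -45.33867525 241.019446  ] [ 0.18  0.44  0.13 -0.   -1.25  0.03]
thumb_pin 0.94 [312.7, 230.8] [665.8 -51.3 153. ]
thumb_pin 0.42 [561.0, 266.4] [499.8 -61.3 153. ]
cage_pivot 0.88 [324.6, 350.2] [639.5  33.4 153. ]
rect [[291.3, 195.3, 342.4, 316.7]]
scraper 0.6 [380.9, 300.8] [ 474.1 -262.7   85. ]
chip0 0.56 [265.5, 310.7] [450.5 -39.   90. ]
chip0 0.55 [249.3, 314.8] [441.9  -7.7  90. ]
chip0 0.47 [288.5, 307.2] [458.3 -83.6  90. ]
oil_bottle 0.52 [289.7, 304.1] [463.9 -85.4  85. ]
oil_bottle 0.5 [373.0, 186.9] [ 696.4 -244.    85. ]
oil_bottle 0.28 [248.1, 206.8] [652.8   1.   85. ]
```

View pics/c4.png

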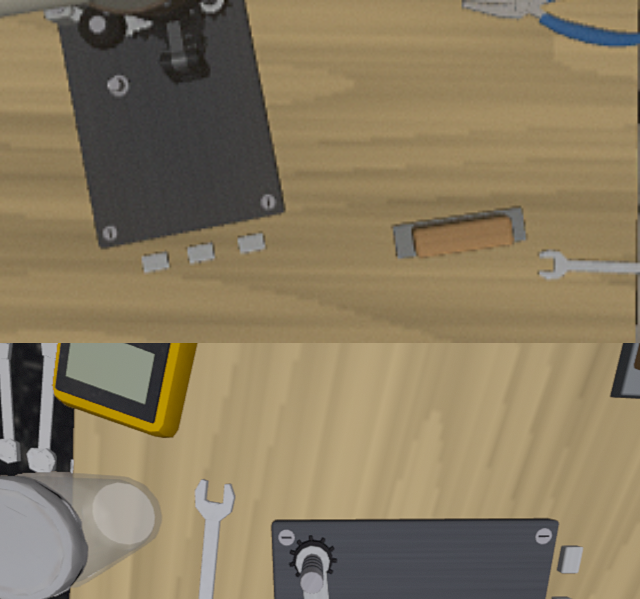

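Chips lie on the board in front of the plate, and the scraper stands free on the board. The pin is measured at (665.7,-51.6), which agrees with the geometry, so I'll descend and grip it.

Run:
```python
from h import *
go([665.5,-51.8,136],-1.361)
```

```text
go lin [  7.7  -2.3 105.6] rot [-0.  0.  0.]
```

Request:
{"op": "arm_command", "data": {"rows": [{"grip": 1, "linear": [7.5, -2.5, 15], "rot": [0, 0, 0]}, {"grip": 1, "linear": [7.5, -2.5, 55], "rot": [0, 0, 0]}, {"grip": 1, "linear": [7.5, -2.5, 95], "rot": [0, 0, 0]}, {"grip": 1, "linear": [7.5, -2.5, 105], "rot": [0, 0, 0]}, {"grip": 0, "linear": [7.5, -2.5, 105], "rot": [0, 0, 0]}, {"grip": 0, "linear": [7.5, -2.5, 105], "rot": [0, 0, 0]}, {"grip": 0, "linear": [7.5, -2.5, 105], "rot": [0, 0, 0]}, {"grip": 0, "linear": [7.5, -2.5, 105], "rot": [0, 0, 0]}, {"grip": 0, "linear": [7.5, -2.5, 105], "rot": [0, 0, 0]}, {"grip": 0, "linear": [7.5, -2.5, 105], "rot": [0, 0, 0]}]}}

```text
clock: 14.38
position: [665.8, -51.6, 137.5]
ee_rot: [0.777, -0.629, 0.0, -0.0]
contact_force: [-3.9, 0.8, 6.0]
gripper_width: 12.3
grasp_force: 58.4
```

Run:
```python
from h import *
s=arm.read_state();P=s["position"];print(P,s["gripper_width"],s["contact_force"])
c=np.array([638.8,33.6]);A=R.from_quat(s["ee_rot"]).as_matrix()
v=P[:2]-c;r=np.linalg.norm(v);a0=np.arctan2(v[1],v[0]);print("r",r,"plate angle deg",np.degrees(a0-.21))
for th in np.arange(.1,1.46,.1):
    q=c+r*np.array([np.cos(a0-th),np.sin(a0-th)])-P[:2];print(round(th,2),(A.T@[*q,0]).round(1)[:2])
```

```text
[665.82395533 -51.57620147 137.54222704] 12.294508132885603 [-3.89991972  0.82164572  6.03288505]
r 89.36039088618729 plate angle deg -84.42938017394881
0.1 [0.4 8.9]
0.2 [-0.1 17.8]
0.3 [-1.4 26.7]
0.4 [-3.7 35.3]
0.5 [-6.7 43.7]
0.6 [-10.7  51.7]
0.7 [-15.3  59.3]
0.8 [-20.8  66.4]
0.9 [-26.9  72.9]
1.0 [-33.6  78.8]
1.1 [-40.9  84. ]
1.2 [-48.7  88.4]
1.3 [-56.8  92. ]
1.4 [-65.3  94.8]
```

Request:
{"op": "arm_command", "data": {"rows": [{"grip": 0, "linear": [0.4, 8.9, 0], "rot": [0, 0, 0.1]}, {"grip": 0, "linear": [0, 17.8, 0], "rot": [0, 0, 0.2]}, {"grip": 0, "linear": [-1.4, 26.7, 0], "rot": [0, 0, 0.3]}, {"grip": 0, "linear": [-3.7, 35.3, 0], "rot": [0, 0, 0.4]}, {"grip": 0, "linear": [-6.7, 43.7, 0], "rot": [0, 0, 0.5]}, {"grip": 0, "linear": [-10.7, 51.7, 0], "rot": [0, 0, 0.6]}, {"grip": 0, "linear": [-15.3, 59.3, 0], "rot": [0, 0, 0.7]}, {"grip": 0, "linear": [-20.8, 66.4, 0], "rot": [0, 0, 0.8]}, {"grip": 0, "linear": [-26.9, 72.9, 0], "rot": [0, 0, 0.9]}, {"grip": 0, "linear": [-33.6, 78.8, 0], "rot": [0, 0, 1.0]}]}}

```text
clock: 15.62
position: [582.8, -36.2, 137.5]
ee_rot: [-0.38, 0.925, -0.002, 0.001]
contact_force: [0.5, -3.9, 3.6]
gripper_width: 12.5
grasp_force: 58.5
```

```bash
cat >> h.py <<'E'
def arc(ths):
    s=arm.read_state();P=s["position"];print(P.round(1),s["gripper_width"],s["contact_force"].round(1),s["joints"].round(2))
    c=np.array([638.8,33.6]);A=R.from_quat(s["ee_rot"]).as_matrix();v=P[:2]-c;a=np.arctan2(v[1],v[0])
    print("r",np.linalg.norm(v),"cage",(np.radians(-84.43)+.21-a)%(2*np.pi))
    for th in ths:
        q=c+89.5*np.array([np.cos(a-th),np.sin(a-th)])-P[:2];print(th,(A.T@[*q,0]).round(1)[:2])
E
python3 -c "
from h import *
arc([.1,.2,.3,.4,.45])"
```

```text
[582.8 -36.2 137.5] 12.542875419772994 [ 0.5 -3.9  3.6] [ 0.22  0.4  -0.23  0.   -0.94 -1.01]
r 89.4374301333634 cage 0.9830875947587392
0.1 [0.6 8.9]
0.2 [ 0.3 17.9]
0.3 [-0.9 26.7]
0.4 [-2.9 35.4]
0.45 [-4.3 39.7]
```

Request:
{"op": "arm_command", "data": {"rows": [{"grip": 0, "linear": [0.6, 8.9, 0], "rot": [0, 0, 0.1]}, {"grip": 0, "linear": [0.3, 17.9, 0], "rot": [0, 0, 0.2]}, {"grip": 0, "linear": [-0.9, 26.7, 0], "rot": [0, 0, 0.3]}, {"grip": 0, "linear": [-2, 31.5, 0], "rot": [0, 0, 0.35]}, {"grip": 0, "linear": [-2.9, 35.4, 0], "rot": [0, 0, 0.4]}, {"grip": 0, "linear": [-3.6, 37.5, 0], "rot": [0, 0, 0.42]}, {"grip": 0, "linear": [-3.6, 37.5, 0], "rot": [0, 0, 0.42]}, {"grip": 0, "linear": [-3.6, 37.5, 0], "rot": [0, 0, 0.42]}]}}

```text
clock: 16.62
position: [558.8, -7.2, 137.5]
ee_rot: [-0.18, 0.984, -0.001, 0.001]
contact_force: [0.5, -5.9, 4.1]
gripper_width: 12.4
grasp_force: 58.7
```

```bash
python3 -c "
from h import *
arc([.03,.05])"
```

```text
[558.8  -7.2 137.5] 12.367209229848074 [ 0.5 -5.9  4.1] [ 0.28  0.36 -0.29  0.   -0.92 -1.49]
r 89.76870772659072 cage 1.4062153757102698
0.03 [-0.   2.7]
0.05 [0.1 4.5]
```

Request:
{"op": "arm_command", "data": {"rows": [{"grip": 0, "linear": [0, 1.5, 0], "rot": [0, 0, 0]}, {"grip": 0, "linear": [0, 3, 0], "rot": [0, 0, 0]}, {"grip": 0, "linear": [0, 3, 0], "rot": [0, 0, 0]}, {"grip": 0, "linear": [0, 3, 0], "rot": [0, 0, 0]}]}}

```text
clock: 17.12
position: [558.3, -6.1, 137.6]
ee_rot: [-0.18, 0.984, -0.002, 0.001]
contact_force: [3.2, -13.5, 3.3]
gripper_width: 12.5
grasp_force: 58.8
```

Run:
```python
from h import *
arc([.03])
p=imaging.get_image("scene");save(p,"sc5.png");t=imaging.get_image("top");save(t,"t5.png")
a=cv2.imread("pics/t5.png")[150:350,180:460];b=cv2.imread("pics/sc5.png")[180:380,150:430]
cv2.imwrite("pics/c5.png",cv2.resize(np.vstack([a,b]),None,fx=1.5,fy=1.5,interpolation=cv2.INTER_CUBIC))
```

```text
[558.3  -6.1 137.6] 12.532546557089258 [  3.2 -13.5   3.3] [ 0.28  0.36 -0.29  0.01 -0.92 -1.49]
r 89.74063288441998 cage 1.4193526945124295
0.03 [-0.   2.7]
```

View pics/c5.png

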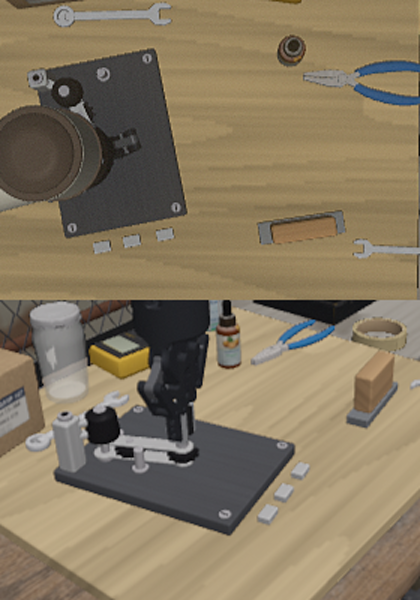

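The arm is wound against the stop post: the force rose from 6 to 13.5 N over 1.2 mm of travel. The chips are off the plate, the scraper is standing free, and the bottle and tools look unmoved.

```bash
python3 -c "
from bench import job
print(job.job_done())"
```

```text
the job is handed in; nothing more can be done
None
```

I handed the job in at about 17 s: all three chips are off the plate, the scraper stands on the board clear of it, and the gripper is holding the cage arm against its stop; no verdict came back.

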